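Sort the loose jewellery onto its display trays

TASK

Finish sorting the loose jewellery onto its display trays: the red bangle onto the tray lined in red, the blue bangle onto the tray lined in blue, and the boxed bracelet card, face up, onto the dark, unlined, longer tray, lengthwise from rail to rail. Each piece should lie flat on the tray's floor between the two rails, centred to within about a centimetre, let go and still. Leave the cream bangle, which is already on its tray, the pink gift box and the bottle opener as they are.

Things in the scene. Friction and masses are not known exactly. Their poses are not given: they have to be found in the camera images.
- bangle_red: red bangle with short brass-coloured joints, lying flat: a ring 55 mm across outside and 6 mm thick, 14 to 25 g. Origin at the centre of its underside, z up. Treat it as a solid disc (nothing can enter the hole): grip it across the whole outside, in any direction
- bangle_blue: bright blue bangle with short brass-coloured joints, lying flat: a ring 55 mm across outside and 6 mm thick, 14 to 25 g. Origin at the centre of its underside, z up. Treat it as a solid disc (nothing can enter the hole): grip it across the whole outside, in any direction
- bangle_cream: bystander, already sorted: cream bangle with short brass-coloured joints, 56 mm across and 7 mm thick, lying flat on the cream tray; origin at the centre of its underside
- bracelet_card: flat white box holding a bracelet of red, blue and yellow beads, lying flat: 56 mm (its x) by 80 mm (its y) by 9 mm thick (11 mm at the beads), 20 to 35 g. Origin at the centre of its underside, z up. Pinch it across its 56 mm width (along its x), at its long edges
- tray_red: display tray fixed to the table: light wood, lined on its floor in red. Outside 86 mm (its x) by 70 mm (its y); origin at the centre of its underside, z up. The floor is 8 mm above the origin; a rail 4 mm thick, its top 16 mm above the origin, stands across each end (inner faces at x = +39 and -39 mm), 78 mm clear between them. The two sides (+y and -y) have no wall
- tray_blue: display tray fixed to the table: light wood, lined on its floor in bright blue. Outside 86 mm (its x) by 70 mm (its y); origin at the centre of its underside, z up. The floor is 8 mm above the origin; a rail 4 mm thick, its top 16 mm above the origin, stands across each end (inner faces at x = +39 and -39 mm), 78 mm clear between them. The two sides (+y and -y) have no wall
- tray_cream: display tray fixed to the table: light wood, lined on its floor in cream. Outside 86 mm (its x) by 70 mm (its y); origin at the centre of its underside, z up. The floor is 8 mm above the origin; a rail 4 mm thick, its top 16 mm above the origin, stands across each end (inner faces at x = +39 and -39 mm), 78 mm clear between them. The two sides (+y and -y) have no wall. Taken
- tray_card: display tray fixed to the table: dark wood, no lining. Outside 104 mm (its x) by 70 mm (its y); origin at the centre of its underside, z up. Floor 8 mm above the origin; a rail 4 mm thick, 16 mm high, across each end (inner faces at x = +48 and -48 mm), 96 mm clear between; no wall at the sides. The card lies with its 80 mm length along the tray's x, either way round
- gift_box: bystander: pink gift box with a pale ribbon, 65 by 65 by 36 mm; origin at the centre of its underside. Near it the pad stand's front is at x 0.75, 235 mm high
- opener: bystander: bottle opener, wooden handle, 43 by 140 mm (along its y), 12 mm high, behind the glass jar; origin at the centre of its underside. Fixed things: jar at x 0.55, y 0.035, radius 90 mm, 187 mm high; fern's basket at x 0.57, y -0.24, radius 125 mm, 253 mm high, soft leaves above; easel and picture boards right of y -0.38 beyond x 0.35, 480 mm high. Carry with the fingertips 0.27 m up

How it is judged:
By the outcome, as a careful person would: the job done as asked, in the order asked, and still so for the second after the job is handed in, with the robot touching nothing.
It also fails if it takes over 122 s, if anything falls off the work surface, if the arm or the gripper's body presses on something with over 40 N, if the wrist force passes 120 N, or if a joint passes its speed limit or range.

ROBOT

A 6-joint arm with a two-finger parallel gripper is mounted at the origin on a cart in front of the work surface, level with it; the furniture and walls round the work are solid. World frame = base frame: x ahead of the robot, y to its left, z up, the work surface at z = 0. Lengths are in m, angles in rad, forces in N, time in s.
With the tool pointing down it reaches from about 0.425 to 0.95 m from the base axis. Payload 3.5 kg.
Tool frame: the origin (TCP) lies midway between the tips of the shut fingers; the grasp point (between the pads) lies 19 mm behind it; z points along the fingers, y is the line along which they close (so a half turn about z gives the same grasp; the last joint's range is limited). The gripper opens to 85 mm and grips with 20 to 120 N. Pads are 22 mm wide; open, the fingers measure 114 mm over their backs; the gripper's body (76 mm by 85 mm) begins 54 mm behind the grasp point. The pads swing forward as they close: fully open they stand 13 mm farther back than shut.
Start: joints at [-1.498, 0.286, 1.577, -0, 1.279, -0.15], TCP at [0.149, -0.658, 0.231] pointing down, gripper open.
Joint ranges: [-2.77, 2.77], [-0.9, 2.22], [0.21, 2.48], [-1.53, 4.67], [0.24, 2.81], [-2.84, 2.84]. Speed limits (rad/s): [2.79, 2.79, 3.14, 3.14, 3.14, 3.14].

INTERFACE

Orientations are given as a unit quaternion [x, y, z, w].
In Python, from plant import ctrl gives the robot as it stands.
- The arm moves only by the tool send_rows, never from a script. Its argument "series" is a list that holds one entry, the list of rows, each a list of 7 numbers: the shift along the tool's x, y, z in cm, then the turn, a rotation vector about the tool's x, y, z in rad, then the opening, from -1 (shut) to 1 (fully open). In form: [[[x, y, z, rx, ry, rz, jaw], ...]]. A call has 1 to 10 rows; each row shifts and turns the commanded pose from where the row before left it, along the tool's axes as they then stand; what a row does not reach is not made up. A row lasts 1/8 s, in which the tool goes at most 62.5 mm and 10.7 degrees, less where a joint would pass 70% of its speed; a pose out of reach is approached as far as the arm can. A call is refused whole if a number of a shift passes 6.25 or a number of a turn 0.188, either way. A call with a gripper value outside its range is refused whole. The fingers move at their own pace and stop on an object; "force" is the grip in N (left out, the last holds). Time passes only in rows, so rows that do not move let the fingers close. It gives the time, the measured TCP pose, the force, the opening and the grip force at its end, in the units of the state.
- ctrl.get_state(): the state, without advancing time (a new reading comes with each control period).
- ctrl.read_camera(name): name is "scene" or "top" or "wrist"; returns a dict with "img" (384x512x3 uint8, red, green, blue), "fx", "fy", "cx", "cy" (pixels), "R" (3x3) and "t" (3): a world point X has camera coordinates R X + t; the wrist camera has in their place "hand_eye" (4x4, takes a point from camera to tool coordinates, whose origin is the TCP and whose axes are the flange's). Camera axes: x right, y down, z forward; pixel columns grow to the right and rows downward; lengths in m; the calibration is good to about 2 mm. A picture is of the moment at which its call begins: read the wrist's pose just before it. There is no depth.
- ctrl.sign_off(): hands the job in; it is judged then, once.
The state is a dict: "time": time; "qpos": joint angles; "dq": joint speeds; "joint_efforts": joint torques, N m; "eef_pos": TCP position; "tcp_rot": TCP orientation; "contact_force": force on the tool from outside, world axes, zero at the start; "wrist_torque": the same for the moment, N m; "opening": opening from 0.0 (shut) to 1.0 (fully open); "finger_force": force on a finger pad.
Only numpy, scipy, OpenCV 4.12 (cv2) and the standard library are available. Lean on these libraries where they do the work, as an engineer would, in place of code of your own. Each camera call takes 0.05 s, during which the arm holds its last target. There are 200 camera calls.

## Working session

There is one attempt and no reset: what is moved stays moved. The work goes in short steps, Python scripts to look and compute and a tool call to move; the robot and the scene stay as the last step left them, time stands still between calls to the robot, and variables do not carry over. Pictures are saved under pics/ and viewed, at most 17 in all, crops included, and the job is handed in when it is done.

Besides the shell and the picture viewer there is one more tool, called after "Request:" as name(argument=value, ...), one argument or row to a line, values as JSON. send_rows: Moves the arm, as the interface text tells. Its arguments: {"type":"object","properties":{"series":{"type":"array"},"force":{"type":"number"}},"required":["series"]}

```bash
ls; mkdir -p pics; cat > h.py <<'E'
import numpy as np,cv2
from plant import ctrl
from scipy.spatial.transform import Rotation as R
def snap(n,f):
    s=ctrl.get_state(); c=ctrl.read_camera(n); cv2.imwrite('pics/'+f,cv2.cvtColor(c['img'],cv2.COLOR_RGB2BGR))
    if n=='wrist':
        T=np.eye(4);T[:3,:3]=R.from_quat(s['tcp_rot']).as_matrix();T[:3,3]=s['eef_pos'];M=np.linalg.inv(T@np.array(c['hand_eye']))
        c['R'],c['t']=M[:3,:3],M[:3,3]
    c['R']=np.array(c['R']);c['t']=np.array(c['t']).ravel()
    np.savez('pics/'+f[:-4],**{k:c[k] for k in('img','fx','fy','cx','cy','R','t')})
    return c
def load(f): return np.load('pics/'+f+'.npz')
def w(c,u,v,z):
    d=c['R'].T@np.array([(u-c['cx'])/c['fx'],(v-c['cy'])/c['fy'],1]);o=-c['R'].T@c['t']
    return o+d*(z-o[2])/d[2]
def px(c,X):
    p=c['R']@np.array(X)+c['t'];return c['fx']*p[0]/p[2]+c['cx'],c['fy']*p[1]/p[2]+c['cy']
E
python3 - <<'E'
from h import *
print(ctrl.get_state())
for n in('scene','top'):
    c=snap(n,n+'0.png');print(n,-c['R'].T@c['t'],c['R'][2],c['fx'])
E
```

```text
pics
{'time': 0.0, 'qpos': array([-1.49801030e+00,  2.87196568e-01,  1.57816218e+00, -2.22441702e-05,
        1.27858756e+00, -1.50072951e-01]), 'dq': array([-0.00076612, -0.00105588, -0.00099435,  0.00012544, -0.00025882,
       -0.00086821]), 'joint_efforts': array([-1.51256780e-03, -4.05988848e+01, -2.92626446e+01, -2.44339353e-04,
        5.88604657e-03,  5.51477839e-06]), 'eef_pos': array([ 0.14911558, -0.65765826,  0.22993459]), 'tcp_rot': array([ 9.93797110e-01,  1.11202156e-01,  3.48264855e-05, -1.17636041e-03]), 'contact_force': array([0.31044096, 0.28208777, 0.71431342]), 'wrist_torque': array([-0.04571422,  0.00948336, -0.02496854]), 'finger_force': 0.0, 'opening': 0.9980938639868674}
scene [0.99157861 0.73686554 0.66517051] [-0.41525892 -0.69071609 -0.59200618] 384.97228730702767
top [0.48255898 0.0111737  0.97575325] [ 0.07697897 -0.00923852 -0.99698991] 348.51081063540164
```

View pics/scene0.png

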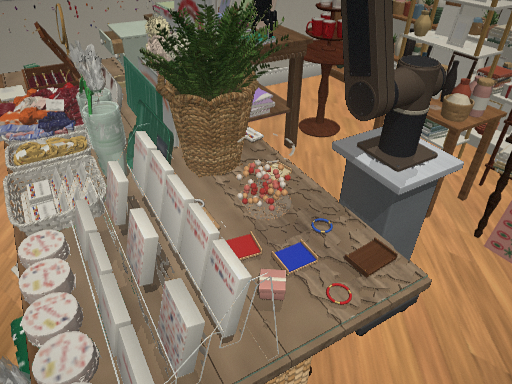

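View pics/top0.png

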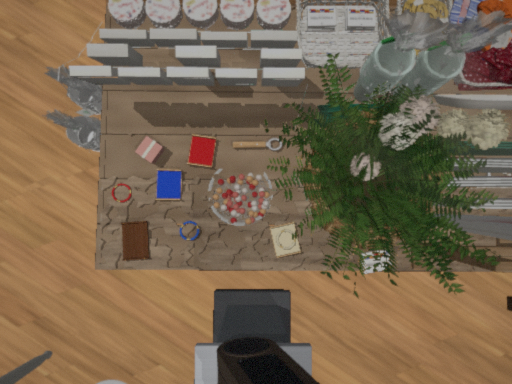

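Top view (up = +x, left = +y): the red ring is at (121,193), blue ring (190,231), red tray (202,151), blue tray (169,185), dark tray (135,241) and cream tray (286,240). The card is probably the white patch at (375,260), under the fern.

```bash
python3 - <<'E'
from h import *
c=load('top0')
for n,u,v,z in[('ring red',121,193,.006),('ring blue',190,231,.006),('tray red',202,151,.008),('tray blue',169,185,.008),('dark',135,241,.012),('cream',286,240,.01),('card',375,260,.01),('gift',149,149,.036)]:
    print(n,w(c,u,v,z).round(3))
im=cv2.cvtColor(c['img'],cv2.COLOR_RGB2BGR)
a=cv2.resize(im[125:275,95:225],None,fx=4,fy=4,interpolation=cv2.INTER_CUBIC)
b=cv2.resize(im[225:285,340:410],None,fx=4,fy=4,interpolation=cv2.INTER_CUBIC)
o=np.zeros((600,800,3),np.uint8);o[:,:520]=a;o[:240,520:]=b
cv2.imwrite('pics/crop.png',o)
E
```

```text
ring red [0.564 0.37  0.006]
ring blue [0.46  0.177 0.006]
tray red [0.684 0.147 0.008]
tray blue [0.587 0.237 0.008]
dark [0.432 0.325 0.012]
cream [ 0.437 -0.089  0.01 ]
card [ 0.384 -0.334  0.01 ]
gift [0.682 0.288 0.036]
```

View pics/crop.png

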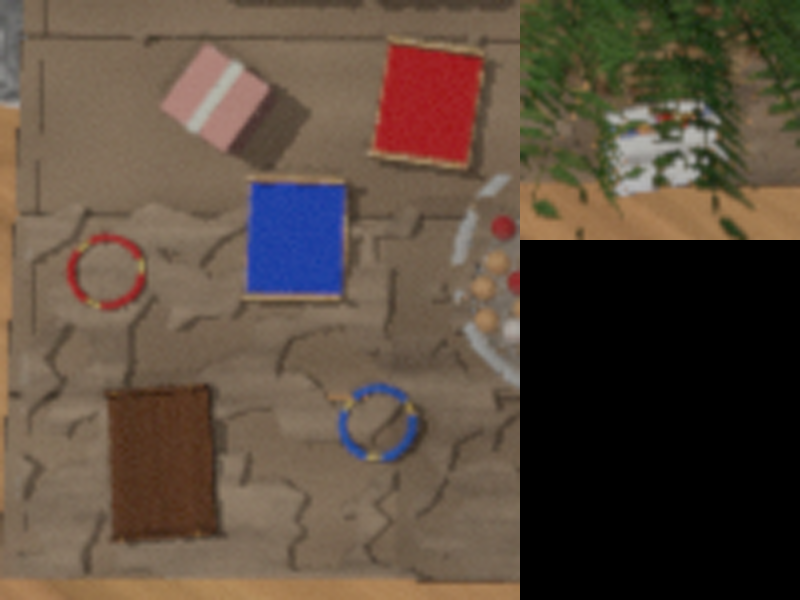

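The crop shows every tray with its rails at the top and bottom, so tray x is close to world x. The card lies partly hidden by leaves, at about (375,260) in the full image. Next I measure centres and yaws.

```bash
cat >> h.py <<'E'
def blob(c,lo,hi,box,z,sat=90,val=40):
    h=cv2.cvtColor(c['img'],cv2.COLOR_RGB2HSV);u0,v0,u1,v1=box
    m=np.zeros(h.shape[:2],bool);H=h[...,0].astype(int)
    ok=((H>=lo)&(H<=hi)) if lo<=hi else ((H>=lo)|(H<=hi))
    ok&=(h[...,1]>sat)&(h[...,2]>val);m[v0:v1,u0:u1]=ok[v0:v1,u0:u1]
    n,l,s,_=cv2.connectedComponentsWithStats(m.astype(np.uint8),connectivity=8)
    k=1+np.argmax(s[1:,4]);v,u=np.nonzero(l==k)
    P=np.array([w(c,a,b,z)[:2] for a,b in zip(u,v)])
    (cx,cy),(a,b),t=cv2.minAreaRect((P*1000).astype(np.float32))
    if a<b: a,b,t=b,a,t+90
    return [round(float(x),1) for x in(cx,cy,a,b,(t+90)%180-90,s[k,4])], (P.mean(0)*1000).round(1)
E
python3 - <<'E'
from h import *
c=load('top0')
print('rr',*blob(c,170,8,(105,178,136,208),.006,120))
print('rb',*blob(c,100,130,(175,215,206,246),.006,100))
print('tr',*blob(c,170,8,(183,130,222,172),.008,150))
print('tb',*blob(c,100,130,(150,163,190,205),.008,130))
print('td',*blob(c,0,20,(118,216,155,268),.010,85,20))
E
```

```text
rr [585.1, 363.7, 38.0, 10.2, 70.5, 34.0] [585.3 363.7]
rb [450.1, 161.5, 33.4, 10.0, -32.9, 30.0] [449.7 161.4]
tr [685.8, 147.8, 76.3, 66.5, -8.2, 633.0] [685.8 147.9]
tb [590.0, 238.9, 72.9, 63.9, 0.4, 615.0] [589.6 239.4]
td [440.9, 323.3, 120.2, 83.5, 5.1, 1088.0] [435.7 326. ]
```

Request:
send_rows(
  series=[
    [[0,0,-2,0,0,0.111,1],[0,0,-2,0,0,0.112,1],[3,-5,0,0,0,0,1],[3,-5,0,0,0,0,1],[3,-5,0,0,0,0,1],[3,-5,0,0,0,0,1],[3,-5,0,0,0,0,1],[2,-5,0,0,0,0,1],[0,-4,0,0,0,0,1],[0,0,0,0,0,0,1]],
  ],
)

```text
time: 1.35
eef_pos: [0.3194, -0.316, 0.2709]
tcp_rot: [1.0, 0.001, -0.0, -0.0]
contact_force: [-1.5, -1.0, 0.6]
opening: 1.001
finger_force: 0.0
```

```bash
python3 - <<'E'
from h import *
c=load('top0');h=cv2.cvtColor(c['img'],cv2.COLOR_RGB2HSV).astype(int)
for n,(u0,v0,u1,v1),f in[('red',(107,180,136,208),lambda h:((h[...,0]>170)|(h[...,0]<6))&(h[...,1]>120)),('blue',(177,217,204,246),lambda h:(abs(h[...,0]-112)<14)&(h[...,1]>80))]:
    v,u=np.nonzero(f(h[v0:v1,u0:u1]));P=np.array([w(c,a+u0,b+v0,.004)[:2] for a,b in zip(u,v)])*1000
    A=np.c_[2*P,np.ones(len(P))];s=np.linalg.lstsq(A,(P**2).sum(1),rcond=None)[0]
    print(n,s[:2].round(1),'r',np.sqrt(s[2]+s[0]**2+s[1]**2).round(1),len(P))
q=np.array([(108,390),(207,385),(218,534),(112,540)])/4+[95,125]-.4
Q=np.array([w(c,*p,.014)[:2] for p in q]);print(Q.round(3),Q.mean(0).round(4))
c=snap('wrist','w1.png');print(px(c,[.384,-.334,.01]))
E
```

```text
red [565.5 371. ] r 24.3 86
blue [461.9 180. ] r 24.3 89
[[0.483 0.363]
 [0.487 0.295]
 [0.386 0.285]
 [0.382 0.357]] [0.4345 0.325 ]
(np.float64(262.1211608778639), np.float64(117.44115468352987))
```

View pics/w1.png

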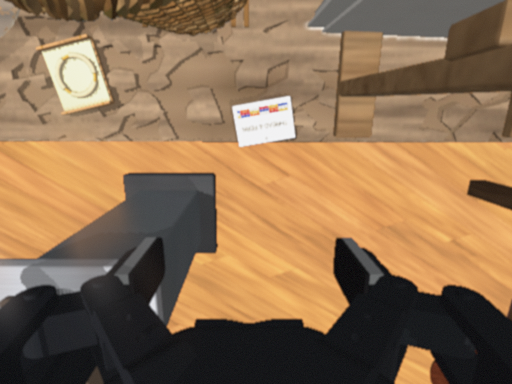

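The wrist view shows the card face up with corners (233,106), (291,96), (296,139) and (240,147). Its long side runs across, roughly along world y. The easel leg is at (340–380, 30–135) and the table edge at row 141.

```bash
python3 - <<'E'
from h import *
c=load('w1')
Q=np.array([w(c,*p,.009)[:2] for p in[(233,106),(291,96),(296,139),(240,147)]]);print(Q.round(4),Q.mean(0).round(4))
d=Q[0]+Q[3]-Q[1]-Q[2];print('long',np.linalg.norm(d)/2,np.degrees(np.arctan2(d[1],d[0])))
e=Q[0]+Q[1]-Q[2]-Q[3];print('short',np.linalg.norm(e)/2,np.degrees(np.arctan2(e[1],e[0])))
print('leg',w(c,340,135,.0),w(c,340,40,.0),'edge',w(c,256,141,0),'creamtray',w(c,76,75,.008))
E
```

```text
[[ 0.399  -0.294 ]
 [ 0.4122 -0.3728]
 [ 0.3548 -0.3823]
 [ 0.3434 -0.3033]] [ 0.3773 -0.3381]
long 0.07984962836020067 98.88169008904754
short 0.05725400243698712 9.458731347110575
leg [ 0.36002502 -0.44665279  0.        ] [ 0.48306003 -0.43577256  0.        ] edge [ 0.35113401 -0.32614754  0.        ] creamtray [ 0.43784968 -0.08480713  0.008     ]
```

Request:
send_rows(
  series=[
    [[2,-5,0,0,0,0,1],[2,-5,0,0,0,0,1],[2,-5,0,0,0,0,0.8],[2,-5,0,0,0,0,0.6],[3,-6,0,0,0,0,0.6],[3,-6,0,0,0,0,0.6],[3,-6,0,0,0,0,0.6],[3,-6,0,0,0,0,0.6],[2,-6,0,0,0,0,0.6],[1,-6,0,0,0,0,0.6]],
  ],
)

```text
time: 2.65
eef_pos: [0.5429, 0.2255, 0.2706]
tcp_rot: [1.0, -0.001, -0.0, 0.0]
contact_force: [0.7, -0.2, 0.7]
opening: 0.802
finger_force: 0.0
```

Request:
send_rows(
  series=[
    [[0,-5,1,0,0,0,0.6],[0,-5,2,0,0,0,0.6],[-1,-4.5,3,0,0,0,0.6],[0,0,1,0,0,0,0.6],[0,0,0,0,0,0,0.6]],
  ],
)

```text
time: 3.28
eef_pos: [0.5313, 0.3685, 0.1995]
tcp_rot: [1.0, -0.0, -0.001, 0.001]
contact_force: [0.4, 0.7, 0.2]
opening: 0.801
finger_force: 0.0
```

```bash
cat >> h.py <<'E'
def ring(c,guess,col,z=.003):
    u,v=map(int,px(c,[*guess,z]));s=50
    u0,v0=max(u-s,0),max(v-s,0)
    h=cv2.cvtColor(c['img'],cv2.COLOR_RGB2HSV).astype(int)[v0:v+s,u0:u+s]
    m=(((h[...,0]>170)|(h[...,0]<6))&(h[...,1]>120)) if col=='red' else (abs(h[...,0]-112)<14)&(h[...,1]>110)
    n,l,st,_=cv2.connectedComponentsWithStats(m.astype(np.uint8))
    m=np.isin(l,[i for i in range(1,n) if st[i,4]>15])
    y,x=np.nonzero(m);P=np.array([w(c,a+u0,b+v0,z)[:2] for a,b in zip(x,y)])*1000
    s=np.linalg.lstsq(np.c_[2*P,np.ones(len(P))],(P**2).sum(1),rcond=None)[0]
    return s[:2].round(1),np.sqrt(s[2]+s[0]**2+s[1]**2).round(1),P.min(0).round(1),P.max(0).round(1),len(P)
E
python3 - <<'E'
from h import *
print(ctrl.get_state()['eef_pos'])
c=snap('wrist','w2.png');print(ring(c,(.5655,.371),'red',.004))
E
```

```text
[0.53130305 0.36845037 0.19949216]
(array([563. , 372.2]), np.float64(24.4), array([537.6, 345.3]), array([589.2, 398.9]), 476)
```

View pics/w2.png

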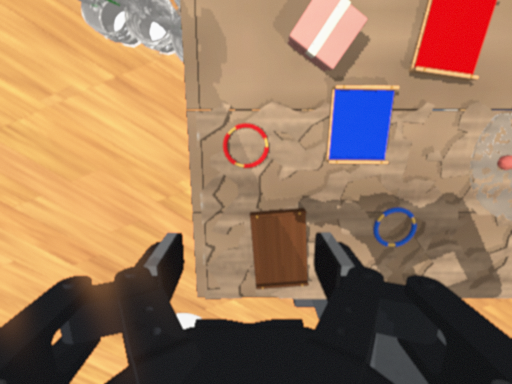

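The wrist view shows the red ring at (246,146), blue ring (395,227), blue tray corners (333,87), (397,87), (387,162) and (328,161), and dark tray corners (250,211), (305,208), (309,284) and (258,288).

```bash
python3 - <<'E'
from h import *
c=load('w2')
for n,q in[('blue',[(333,87),(397,87),(387,162),(328,161)]),('dark',[(250,211),(305,208),(309,284),(258,288)])]:
    Q=np.array([w(c,*p,.014)[:2] for p in q]);d=Q[0]+Q[1]-Q[2]-Q[3];e=Q[0]+Q[3]-Q[1]-Q[2]
    print(n,Q.mean(0).round(4),np.linalg.norm(d)/2,np.linalg.norm(e)/2,np.degrees(np.arctan2(d[1],d[0])),np.degrees(np.arctan2(-e[0],e[1])))
print(blob(c,100,130,(320,75,405,170),.008,130))
print(ring(c,(.461,.179),'blue',.004))
E
```

```text
blue [0.5866 0.2413] 0.08176645975751849 0.06952866822547835 0.10461304945725901 -0.5165473059243291
dark [0.4335 0.3278] 0.10716793133775113 0.06742741335626008 5.762772204449973 4.114319899966195
([586.6, 239.8, 77.1, 65.5, -0.7, 3911.0], array([588. , 239.9]))
(array([459.3, 181. ]), np.float64(24.4), array([434.4, 153.5]), array([485.3, 207.8]), 372)
```

Request:
send_rows(
  series=[
    [[3.3,-0.3,3,0,0,0,0.6],[0,0,5,0,0,0,0.6],[0,0,5,0,0,0,0.6],[0,0,4,0,0,0,0.6],[0,0,2,0,0,0,0.6],[0,0,0,0,0,0,0.6]],
  ],
)

```text
time: 4.08
eef_pos: [0.5643, 0.3715, 0.0109]
tcp_rot: [1.0, -0.001, -0.001, 0.0]
contact_force: [-0.3, 0.6, 0.4]
opening: 0.797
finger_force: 0.0
```

Request:
send_rows(
  series=[
    [[0,0,0.6,0,0,0,0.6],[0,0,0.4,0,0,0,0.6],[0,0,0,0,0,0,0.6]],
  ],
)

```text
time: 4.45
eef_pos: [0.5642, 0.3728, 0.002]
tcp_rot: [1.0, -0.0, 0.0, -0.0]
contact_force: [-0.6, 0.3, -0.8]
opening: 0.8
finger_force: 0.0
```

Request:
send_rows(
  series=[
    [[0,0,0.2,0,0,0,0.6],[0,0,0,0,0,0,0.6]],
  ],
)

```text
time: 4.7
eef_pos: [0.5639, 0.3726, -0.0007]
tcp_rot: [1.0, -0.0, -0.0, 0.0]
contact_force: [-0.5, 0.4, -0.4]
opening: 0.801
finger_force: 0.0
```

Request:
send_rows(
  series=[
    [[0,0,0.1,0,0,0,0.42],[0,0,0,0,0,0,0.42],[0,0,0.2,0,0,0,0.42],[0,0,0,0,0,0,0.42]],
  ],
)

```text
time: 5.2
eef_pos: [0.5638, 0.3724, -0.004]
tcp_rot: [1.0, -0.0, -0.0, 0.0]
contact_force: [-0.5, 0.3, 0.1]
opening: 0.707
finger_force: 0.0
```

Request:
send_rows(
  series=[
    [[0,0,0.2,0,0,0,0.42],[0,0,0,0,0,0,0.42]],
  ],
)

```text
time: 5.45
eef_pos: [0.5642, 0.3727, -0.0051]
tcp_rot: [1.0, -0.0, 0.0, -0.0]
contact_force: [-0.4, -1.1, 3.4]
opening: 0.712
finger_force: 1.4
```

Request:
send_rows(
  series=[
    [[0,0,-0.2,0,0,0,0.42],[0,0,0,0,0,0,0.1],[0,0,0,0,0,0,0.1],[0,0,0,0,0,0,0.1],[0,0,0,0,0,0,0.1]],
  ],
  force=40,
)

```text
time: 6.08
eef_pos: [0.5646, 0.3728, -0.0028]
tcp_rot: [1.0, -0.0, 0.001, -0.0]
contact_force: [-0.6, -0.3, 4.8]
opening: 0.597
finger_force: 41.6
```

Request:
send_rows(
  series=[
    [[0,0,-1,0,0,0,0.1],[0,0,-3,0,0,0,0.1],[0,0,-5,0,0,0,0.1],[0,0,-5,0,0,0,0.1],[0,0,-1,0,0,0,0.1]],
  ],
)

```text
time: 6.7
eef_pos: [0.566, 0.3735, 0.1514]
tcp_rot: [1.0, -0.0, 0.004, -0.002]
contact_force: [0.6, 0.1, -1.3]
opening: 0.594
finger_force: 41.7
```

```bash
python3 - <<'E'
from h import *
c=snap('wrist','w3.png');s=ctrl.get_state();print(s['eef_pos'],s['opening'],s['finger_force'])
E
```

```text
[0.56541156 0.373252   0.15033061] 0.598562585395375 41.744304983876646
```

View pics/w3.png

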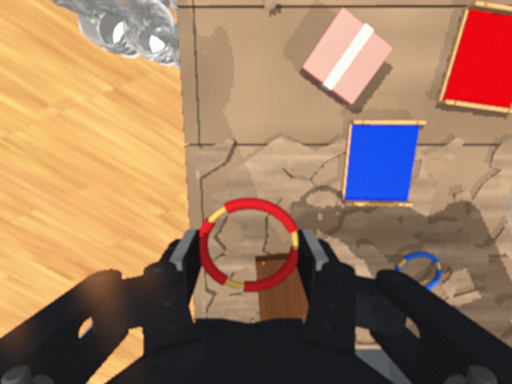

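The red ring is held flat and centred between the pads. I move it toward the red tray and refine the tray's pose on the way.

Request:
send_rows(
  series=[
    [[1.5,4.5,-2,0,0,0,0.1],[1.5,4.5,0,0,0,0,0.1],[1.5,4.5,0,0,0,0,0.1],[1.5,4.5,0,0,0,0,0.1],[0.5,4.5,0,0,0,0,0.1],[0,0,0,0,0,0,0.1],[0,0,0,0,0,0,0.1]],
  ],
)

```text
time: 7.62
eef_pos: [0.6278, 0.1476, 0.1643]
tcp_rot: [1.0, -0.0, -0.002, -0.0]
contact_force: [0.3, 0.7, -0.4]
opening: 0.595
finger_force: 41.8
```

```bash
python3 - <<'E'
from h import *
c=snap('wrist','w4.png');s=ctrl.get_state();e=s['eef_pos'];print(e,s['opening'],s['finger_force'])
print(px(c,[.686,.148,.008]),px(c,[e[0],e[1],e[2]+.006]))
u,v=map(int,px(c,[.686,.148,.008]))
h=cv2.cvtColor(c['img'],cv2.COLOR_RGB2HSV)
print(blob(c,170,8,(u-75,max(v-75,0),u+75,v+75),.008,150))
c3=load('w3');print('ring in hand w3',ring(c3,(.5654,.3733),'red',.1503+.006))
E
```

```text
[0.62793394 0.14823696 0.16471229] 0.5963168414501616 41.77630934631452
(np.float64(248.64990137988167), np.float64(123.45118036489342)) (np.float64(248.326437942276), np.float64(245.10683488105468))
([682.3, 149.3, 78.8, 66.3, -7.5, 5033.0], array([683.6, 149.4]))
ring in hand w3 (array([564.6, 374. ]), np.float64(24.6), array([537.6, 347.2]), array([591.4, 400.7]), 2363)
```

View pics/w4.png

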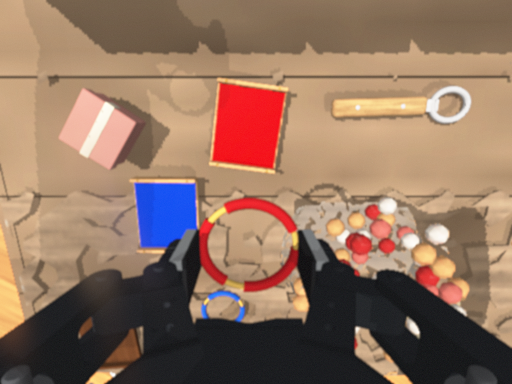

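Request:
send_rows(
  series=[
    [[4,0,2,0,0,0,0.1],[1.6,-0.1,4,0,0,0,0.1],[0,0,4,0,0,0.137,0.1],[0,0,3,0,0,0,0.1],[0,0,1.5,0,0,0,0.1],[0,0,0.5,0,0,0,0.1],[0,0,0,0,0,0,0.1],[0,0,0,0,0,0,0.1]],
  ],
)

```text
time: 8.68
eef_pos: [0.6861, 0.1487, 0.0182]
tcp_rot: [0.998, -0.068, 0.002, -0.0]
contact_force: [0.1, -0.1, -0.5]
opening: 0.597
finger_force: 41.8
```

```bash
python3 - <<'E'
from h import *
s=ctrl.get_state();print(s['eef_pos'],s['tcp_rot'],s['contact_force'])
c=snap('wrist','w5.png');c=snap('top','t5.png')
print(blob(load('w5'),100,130,(0,0,512,384),.008,130))
E
```

```text
[0.68611704 0.14867151 0.01824688] [ 9.97652416e-01 -6.84636312e-02  1.53199901e-03 -2.03567278e-04] [ 0.13385979 -0.1095908  -0.46125607]
([605.8, 251.0, 51.5, 16.9, -57.7, 1134.0], array([605.4, 249.3]))
```

View pics/w5.png

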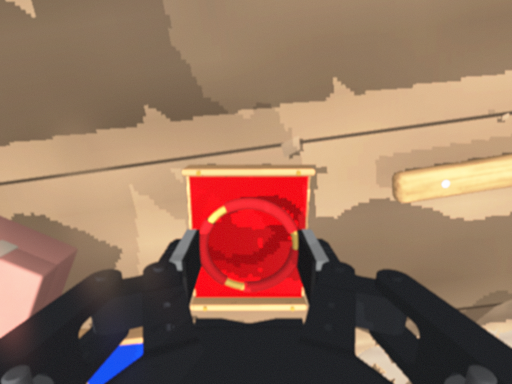

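The ring sits over the red floor, about 3 mm toward the near rail. I shift it 2 mm, lower it and release.

Request:
send_rows(
  series=[
    [[0.2,0,0.5,0,0,0,0.1],[0,0,0.4,0,0,0,0.1],[0,0,0.1,0,0,0,0.1],[0,0,0,0,0,0,0.1]],
  ],
)

```text
time: 9.28
eef_pos: [0.6867, 0.1482, 0.006]
tcp_rot: [0.998, -0.069, -0.0, 0.0]
contact_force: [-0.5, 0.2, -0.4]
opening: 0.594
finger_force: 41.8
```

Request:
send_rows(
  series=[
    [[0,0,0.1,0,0,0,0.1],[0,0,0,0,0,0,0.1]],
  ],
)

```text
time: 9.52
eef_pos: [0.687, 0.1483, 0.0054]
tcp_rot: [0.998, -0.069, 0.0, -0.0]
contact_force: [0.5, -0.5, 0.2]
opening: 0.593
finger_force: 41.8
```

Request:
send_rows(
  series=[
    [[0,0,0,0,0,0,0.35],[0,0,0,0,0,0,0.6],[0,0,0,0,0,0,0.6],[0,0,-1,0,0,0,0.6],[0,0,-4,0,0,0,0.6],[0,0,-6,0,0,0,0.6],[0,0,-6,0,0,0,0.6],[0,0,-5,0,0,-0.137,0.6],[0,0,-5,0,0,0,0.6],[-4,0,0,0,0,0,0.6]],
  ],
)

```text
time: 10.78
eef_pos: [0.6504, 0.1481, 0.2835]
tcp_rot: [1.0, -0.0, 0.007, -0.0]
contact_force: [0.5, 0.7, -0.5]
opening: 0.797
finger_force: 0.0
```

Request:
send_rows(
  series=[
    [[-5,-1,0,0,0,0,0.6],[-5,-1,0,0,0,0,0.6],[-5,-1,0,0,0,0,0.6],[-4,-0.5,0,0,0,0,0.6],[0,0,6,0,0,0,0.6],[0,0,4,0,0,0,0.6],[0,0,0,0,0,0,0.6],[0,0,0,0,0,0,0.6]],
  ],
)

```text
time: 11.78
eef_pos: [0.4582, 0.1835, 0.1776]
tcp_rot: [1.0, -0.0, 0.002, -0.0]
contact_force: [1.0, 0.4, 1.5]
opening: 0.798
finger_force: 0.0
```

```bash
python3 - <<'E'
from h import *
s=ctrl.get_state();print(s['eef_pos'],s['tcp_rot'])
c=snap('wrist','w6.png');t=snap('top','t6.png')
print(ring(c,(.460,.1805),'blue',.004))
a=cv2.resize(cv2.cvtColor(t['img'],cv2.COLOR_RGB2BGR)[125:275,95:225],None,fx=3,fy=3,interpolation=cv2.INTER_CUBIC)
o=np.zeros((450,800,3),np.uint8);o[:,:390]=a;o[:300,395:795]=cv2.resize(cv2.cvtColor(c['img'],cv2.COLOR_RGB2BGR),(400,300))
cv2.imwrite('pics/c6.png',o)
E
```

```text
[0.45817733 0.18348017 0.17757744] [ 9.99998636e-01 -1.14065023e-04  1.62092689e-03 -2.95024942e-04]
(array([459.2, 180.8]), np.float64(24.4), array([434.1, 153.8]), array([485.1, 207.5]), 483)
```

View pics/c6.png

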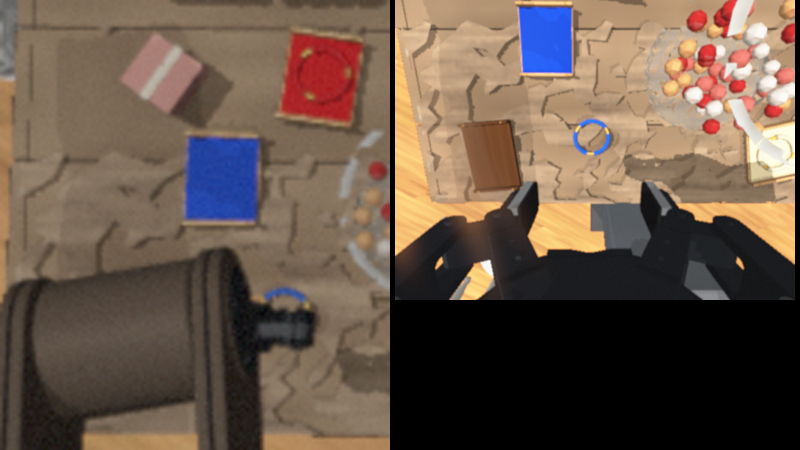

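The red ring is on its tray, about 4 mm off centre at crop (325,74) against the tray's (320,78), which is within tolerance. Next is the blue ring.

Request:
send_rows(
  series=[
    [[0.1,0.25,5,0,0,0,0.6],[0,0,5,0,0,0,0.6],[0,0,5,0,0,0,0.6],[0,0,2,0,0,0,0.6],[0,0,0.8,0,0,0,0.42],[0,0,0,0,0,0,0.42],[0,0,0,0,0,0,0.42]],
  ],
)

```text
time: 12.75
eef_pos: [0.4595, 0.1811, -0.0009]
tcp_rot: [1.0, -0.0, 0.002, -0.0]
contact_force: [-0.5, 0.3, 0.3]
opening: 0.711
finger_force: 0.0
```

Request:
send_rows(
  series=[
    [[0,0,0.1,0,0,0,0.42],[0,0,0.1,0,0,0,0.42],[0,0,0,0,0,0,0.42]],
  ],
)

```text
time: 13.12
eef_pos: [0.4579, 0.1808, -0.0046]
tcp_rot: [1.0, -0.0, 0.0, -0.0]
contact_force: [-0.8, 0.6, 0.7]
opening: 0.712
finger_force: 0.0
```

Request:
send_rows(
  series=[
    [[0,0,-0.1,0,0,0,0.42],[0,0,0,0,0,0,0.1],[0,0,0,0,0,0,0.1],[0,0,0,0,0,0,0.1],[0,0,0,0,0,0,0.1]],
  ],
)

```text
time: 13.75
eef_pos: [0.4587, 0.1809, -0.0028]
tcp_rot: [1.0, -0.0, 0.001, -0.0]
contact_force: [-0.9, -0.0, 5.9]
opening: 0.577
finger_force: 44.5
```

Request:
send_rows(
  series=[
    [[0,0,-1,0,0,0,0.1],[0,0,-3,0,0,0,0.1],[0,0,-5,0,0,0,0.1],[2,-1,-5,0,0,0,0.1],[3,-2,0,0,0,0,0.1],[3,-2,0,0,0,0,0.1],[1,-1,0,0,0,0,0.1],[0,0,0,0,0,0,0.1],[0,0,0,0,0,0,0.1]],
  ],
)

```text
time: 14.88
eef_pos: [0.5467, 0.2403, 0.1357]
tcp_rot: [1.0, -0.0, -0.001, 0.0]
contact_force: [0.7, -0.9, -1.1]
opening: 0.58
finger_force: 41.6
```

```bash
python3 - <<'E'
from h import *
s=ctrl.get_state();e=s['eef_pos'];print(e,s['tcp_rot'],s['finger_force'])
c=snap('wrist','w7.png')
u,v=map(int,px(c,[.588,.240,.008]));print(u,v)
print(blob(c,100,130,(u-80,max(v-80,0),u+80,min(v+65,195)),.008,130))
print(ring(c,e[:2],'blue',e[2]+.006))
E
```

```text
[0.54668278 0.24026502 0.13568219] [ 9.99999495e-01 -7.43502011e-05 -9.50199708e-04  3.19437057e-04] 41.550126205111155
249 142
([586.4, 239.8, 77.4, 64.6, -0.7, 5650.0], array([587.9, 240. ]))
(array([547.8, 240.6]), np.float64(24.5), array([521.4, 214.6]), array([574.6, 266.7]), 2186)
```

View pics/w7.png

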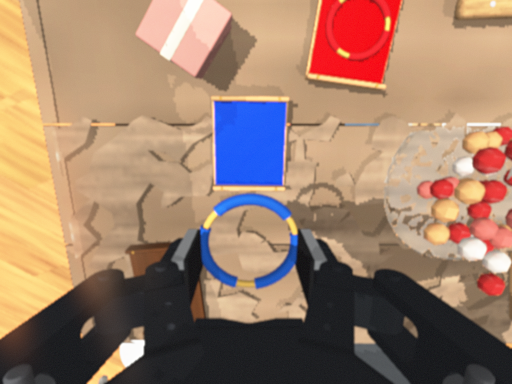

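The blue ring is held centred at (249,240), and the tray ahead is at (250,142). I place it.

Request:
send_rows(
  series=[
    [[3.9,0,2,0,0,0.012,0.1],[0,0,4,0,0,0,0.1],[0,0,4,0,0,0,0.1],[0,0,2,0,0,0,0.1],[0,0,0.5,0,0,0,0.1],[0,0,0.3,0,0,0,0.1],[0,0,0,0,0,0,0.1],[0,0,0,0,0,0,0.1]],
  ],
)

```text
time: 15.92
eef_pos: [0.5878, 0.241, 0.0097]
tcp_rot: [1.0, -0.006, 0.001, -0.0]
contact_force: [-0.8, 0.6, 0.1]
opening: 0.581
finger_force: 41.6
```

Request:
send_rows(
  series=[
    [[0,0,0.3,0,0,0,0.1],[0,0,0,0,0,0,0.35],[0,0,0,0,0,0,0.6],[0,0,0,0,0,0,0.6],[0,0,-1,0,0,0,0.6],[0,0,-4,0,0,0,0.6],[0,0,-6,0,0,0,0.6],[0,0,-6,0,0,0,0.6],[0,0,-5,0,0,0,0.6],[0,0,-4.5,0,0,-0.012,0.6]],
  ],
)

```text
time: 17.18
eef_pos: [0.587, 0.2408, 0.2739]
tcp_rot: [1.0, 0.0, 0.001, -0.0]
contact_force: [0.2, -0.4, -0.2]
opening: 0.802
finger_force: 0.0
```

Request:
send_rows(
  series=[
    [[-2.5,5.5,0,0,0,0,0.6],[-2.5,5.5,0,0,0,0,0.6],[-2.5,5.5,0,0,0,0,0.6],[-2.5,5.5,0,0,0,0,0.6],[-2.5,5.5,0,0,0,0,0.6],[-2.5,5.5,0,0,0,0,0.6],[-2.5,5.5,0,0,0,0,0.6],[-2.5,5.5,0,0,0,0,0.8],[-2.5,5.5,0,0,0,0,0.8],[-2.5,5.5,0,0,0,0,0.8]],
  ],
)

```text
time: 18.42
eef_pos: [0.3357, -0.3108, 0.2715]
tcp_rot: [1.0, -0.0, 0.001, 0.001]
contact_force: [1.9, -0.8, 0.4]
opening: 0.904
finger_force: 0.0
```

Request:
send_rows(
  series=[
    [[0,0,0,0,0,-0.175,0.8],[0,0,0,0,0,-0.175,0.8],[0,0,0,0,0,-0.175,0.8],[0,0,0,0,0,-0.175,0.8],[0,0,0,0,0,-0.175,0.8],[0,0,0,0,0,-0.175,0.8],[0,0,0,0,0,-0.175,0.8],[0,0,0,0,0,-0.175,0.8],[0,0,0,0,0,-0.175,0.8],[0,0,0,0,0,-0.155,0.8]],
  ],
)

```text
time: 19.68
eef_pos: [0.3367, -0.3091, 0.2711]
tcp_rot: [0.647, 0.763, -0.0, 0.001]
contact_force: [-0.1, -0.3, 0.3]
opening: 0.9
finger_force: 0.0
```

```bash
cat >> h.py <<'E'
def go(t):
    s=ctrl.get_state();M=R.from_quat(s['tcp_rot']).as_matrix();print('pos',s['eef_pos'].round(4),'yaw',np.degrees(np.arctan2(M[1,0],M[0,0])).round(2),'tool cm',(M.T@(np.array(t)-s['eef_pos'])*100).round(2),'f',s['contact_force'].round(1),s['opening'])
E
python3 - <<'E'
from h import *
go([.377,-.338,.1])
c=snap('wrist','w8.png');t=snap('top','t8.png')
a=cv2.resize(cv2.cvtColor(t['img'],cv2.COLOR_RGB2BGR)[125:275,95:225],None,fx=3,fy=3,interpolation=cv2.INTER_CUBIC)
o=np.zeros((450,800,3),np.uint8);o[:,:390]=a;o[:300,395:795]=cv2.resize(cv2.cvtColor(c['img'],cv2.COLOR_RGB2BGR),(400,300))
cv2.imwrite('pics/c8.png',o)
E
```

```text
pos [ 0.3367 -0.3091  0.2711] yaw 99.41 tool cm [-3.49  3.49 17.12] f [-0.1 -0.3  0.3] 0.8998364680572619
```

View pics/c8.png

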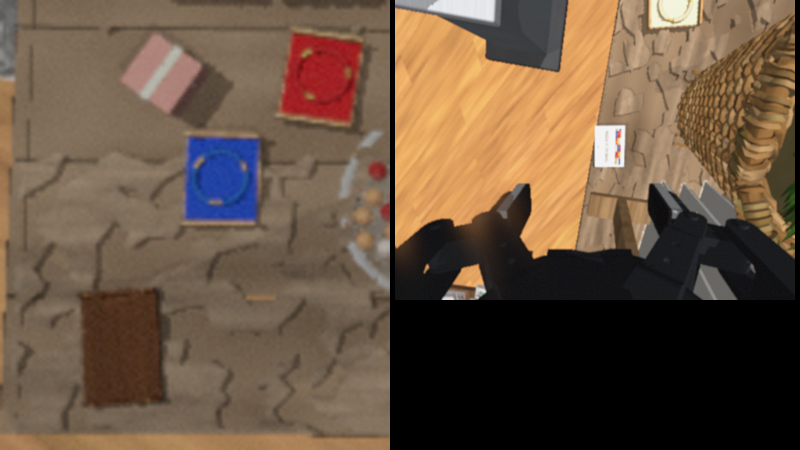

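Blue ring is centred on its tray. The card is below and ahead, at about (610,146) in the composite, aligned with the tool axes.

```bash
python3 - <<'E'
from h import *
c=load('w8');h=cv2.cvtColor(c['img'],cv2.COLOR_RGB2HSV)
m=((h[...,2]>185)&(h[...,1]<45)).astype(np.uint8);m[:150]=0;m[225:]=0;m[:,:245]=0;m[:,305:]=0
v,u=np.nonzero(cv2.morphologyEx(m,cv2.MORPH_CLOSE,np.ones((9,9))))
P=np.array([w(c,a,b,.009)[:2] for a,b in zip(u,v)])*1000
print(cv2.minAreaRect(P.astype(np.float32)),len(u),u.min(),u.max(),v.min(),v.max())
E
```

```text
((378.54132080078125, -336.3248291015625), (57.048099517822266, 82.1824951171875), 9.854096412658691) 2041 255 294 160 214
```

Request:
send_rows(
  series=[
    [[-3.4,3.5,3,0,0,0,0.8],[0,0,5,0,0,0,0.8],[0,0,5,0,0,0,0.8],[0,0,5,0,0,0,0.8],[0,0,0,0,0,0,0.8],[0,0,0,0,0,0,0.8]],
  ],
)

```text
time: 20.52
eef_pos: [0.3776, -0.3384, 0.0925]
tcp_rot: [0.649, 0.761, -0.0, 0.002]
contact_force: [0.1, -0.3, -0.1]
opening: 0.901
finger_force: 0.0
```

Request:
send_rows(
  series=[
    [[0.1,0.05,4,0,0,0,0.8],[0,0,3,0,0,0,0.8],[0,0,1.2,0,0,0,0.8],[0,0,0.5,0,0,0,0.8],[0,0,0.3,0,0,0,0.6],[0,0,0.1,0,0,0,0.6],[0,0,0,0,0,0,0.6]],
  ],
)

```text
time: 21.4
eef_pos: [0.3774, -0.3365, -0.0001]
tcp_rot: [0.649, 0.761, -0.0, 0.001]
contact_force: [-0.0, 0.3, 0.4]
opening: 0.806
finger_force: 0.0
```

Request:
send_rows(
  series=[
    [[0,0,0,0,0,0,0.45],[0,0,0,0,0,0,0.1],[0,0,0,0,0,0,0.1],[0,0,0,0,0,0,0.1],[0,0,0,0,0,0,0.1]],
  ],
  force=35,
)

```text
time: 22.02
eef_pos: [0.3774, -0.3366, -0.0]
tcp_rot: [0.649, 0.761, -0.0, 0.0]
contact_force: [-0.2, 0.8, 6.0]
opening: 0.642
finger_force: 37.4
```

Request:
send_rows(
  series=[
    [[0,0,-1,0,0,0,0.1],[0,0,-2,0,0,0,0.1],[0,0,-4,0,0,0,0.1],[0,0,-5,0,0,0,0.1],[0,0,-5,0,0,0,0.1],[0,0,-5,0,0,0,0.1],[0,0,-5,0,0,0,0.1],[0,0,0,0,0,0,0.1]],
  ],
)

```text
time: 23.02
eef_pos: [0.3784, -0.3379, 0.2749]
tcp_rot: [0.649, 0.761, -0.001, 0.005]
contact_force: [-0.1, 1.0, -0.3]
opening: 0.644
finger_force: 37.1
```

```bash
python3 - <<'E'
from h import *
go([.338,-.309,.272]);go([.44,.27,.272])
c=snap('wrist','w9.png')
E
```

```text
pos [ 0.3784 -0.3379  0.2749] yaw 99.11 tool cm [ 3.49 -3.53  0.24] f [-0.1  1.  -0.3] 0.643882464799288
pos [ 0.3784 -0.3379  0.2749] yaw 99.11 tool cm [59.04 15.71 -0.17] f [-0.1  1.  -0.3] 0.643882464799288
```

View pics/w9.png

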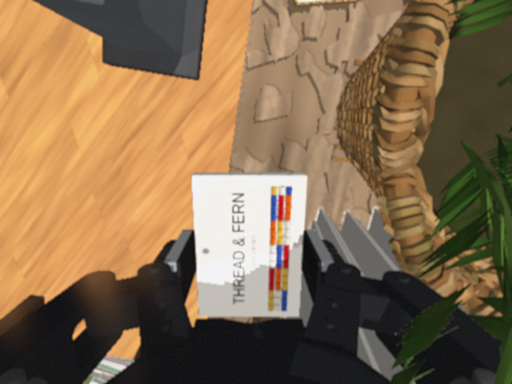

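The card is held squarely, face up, spanning rows 174–318 about the TCP. I back off, turn and carry it.

Request:
send_rows(
  series=[
    [[3.5,-3.5,0,0,0,0,0.1],[0,0,0,0,0,0.183,0.1],[0,0,0,0,0,0.183,0.1],[0,0,0,0,0,0.183,0.1],[0,0,0,0,0,0.183,0.1],[0,0,0,0,0,0.183,0.1],[0,0,0,0,0,0.184,0.1],[0,0,0,0,0,0.184,0.1],[0,0,0,0,0,0.184,0.1],[0,0,0,0,0,0.184,0.1]],
  ],
)

```text
time: 24.32
eef_pos: [0.3362, -0.3061, 0.2665]
tcp_rot: [0.999, 0.036, -0.001, -0.002]
contact_force: [0.4, 1.0, -0.6]
opening: 0.644
finger_force: 37.2
```

Request:
send_rows(
  series=[
    [[2.6,-4.8,0,0,0,0,0.1],[2.6,-4.8,0,0,0,0,0.1],[2.6,-4.8,0,0,0,0,0.1],[2.6,-4.8,0,0,0,0,0.1],[2.6,-4.8,0,0,0,0,0.1],[-0.4,-5.6,0,0,0,0,0.1],[-0.4,-5.6,0,0,0,0,0.1],[-0.4,-5.6,0,0,0,0,0.1],[-0.4,-5.6,0,0,0,0,0.1],[-0.4,-5.6,0,0,0,0,0.1]],
  ],
)

```text
time: 25.58
eef_pos: [0.4039, 0.2213, 0.2668]
tcp_rot: [0.999, 0.039, -0.002, 0.001]
contact_force: [0.6, 0.2, -0.1]
opening: 0.64
finger_force: 37.2
```

Request:
send_rows(
  series=[
    [[-0.4,-5.6,0,0,0,0,0.1],[-0.4,-5.6,3,0,0,0,0.1],[-2.5,0,5,0,0,0,0.1],[0,0,4,0,0,0,0.1],[0,0,0,0,0,0,0.1],[0,0,0,0,0,0,0.1]],
  ],
)

```text
time: 26.32
eef_pos: [0.3646, 0.328, 0.1505]
tcp_rot: [0.999, 0.039, 0.0, -0.0]
contact_force: [0.3, -0.4, 1.0]
opening: 0.642
finger_force: 37.3
```

```bash
python3 - <<'E'
from h import *
go([.434,.327,.015])
c=snap('wrist','w10.png');print(px(c,[.434,.327,.008]))
E
```

```text
pos [0.3646 0.328  0.1505] yaw 4.49 tool cm [ 6.91  0.64 13.55] f [ 0.3 -0.4  1. ] 0.6419213178762522
(np.float64(255.7542115857443), np.float64(112.84701518988855))
```

View pics/w10.png

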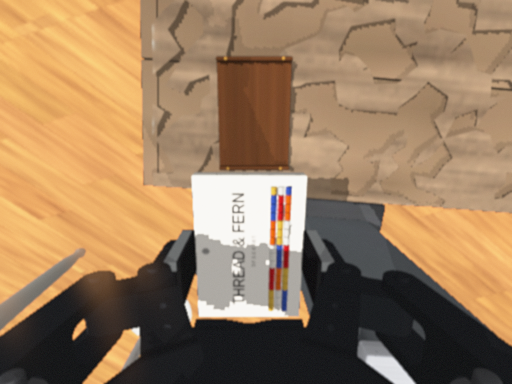

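The tray's centre is at (255,113), matching the prediction, and it is aligned with the card. I move over it and lower to about 3 cm.

Request:
send_rows(
  series=[
    [[3.5,0.3,3,0,0,0,0.1],[3.4,0.3,4,0,0,0,0.1],[0,0,4,0,0,0,0.1],[0,0,1,0,0,0,0.1],[0,0,0,0,0,0,0.1],[0,0,0,0,0,0,0.1]],
  ],
)

```text
time: 27.12
eef_pos: [0.4349, 0.3283, 0.0323]
tcp_rot: [0.999, 0.04, 0.002, -0.001]
contact_force: [1.1, -0.3, -0.7]
opening: 0.639
finger_force: 37.3
```

```bash
python3 - <<'E'
from h import *
go([.434,.327,.010])
c=snap('wrist','w11.png')
E
```

```text
pos [0.4349 0.3283 0.0323] yaw 4.53 tool cm [-0.11  0.13  2.23] f [ 1.1 -0.3 -0.7] 0.6392446184927861
```

View pics/w11.png

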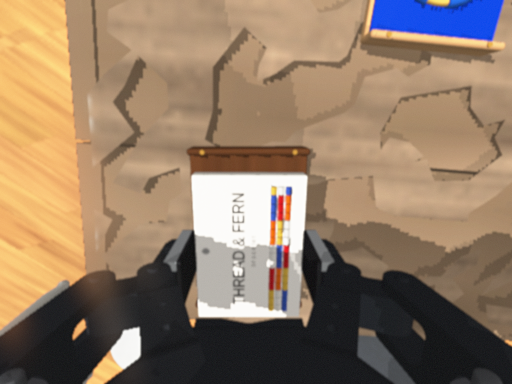

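```bash
python3 - <<'E'
from h import *
c=load('w11')
print(w(c,250,173.5,.0413),w(c,250,318,.0413),'rail top outer',w(c,250,147,.016))
E
```

```text
[0.47362343 0.3312452  0.0413    ] [0.39215304 0.3246568  0.0413    ] rail top outer [0.48378954 0.33197851 0.016     ]
```

Request:
send_rows(
  series=[
    [[0,0,0.8,0,0,0,0.1],[0,0,0.7,0,0,0,0.1],[0,0,0.3,0,0,0,0.1],[0,0,0,0,0,0,0.1],[0,0,0,0,0,0,0.1]],
  ],
)

```text
time: 27.8
eef_pos: [0.4335, 0.3274, 0.0119]
tcp_rot: [0.999, 0.039, 0.0, -0.0]
contact_force: [0.1, -0.1, -0.7]
opening: 0.645
finger_force: 37.3
```

Request:
send_rows(
  series=[
    [[0,0,0.2,0,0,0,0.1],[0,0,0.1,0,0,0,0.1],[0,0,0,0,0,0,0.1],[0,0,0,0,0,0,0.1]],
  ],
)

```text
time: 28.3
eef_pos: [0.4334, 0.3274, 0.0089]
tcp_rot: [0.999, 0.039, 0.0, -0.0]
contact_force: [-0.3, 0.8, -0.4]
opening: 0.644
finger_force: 37.3
```

Request:
send_rows(
  series=[
    [[0,0,0,0,0,0,0.45],[0,0,0,0,0,0,0.7],[0,0,0,0,0,0,0.7],[0,0,0,0,0,0,0.7],[0,0,-1,0,0,0,0.7],[0,0,-4,0,0,0,0.7],[0,0,-5,0,0,0,0.7],[0,0,-5,0,0,0,0.7],[0,0,-5,0,0,0,0.7],[0,0,-5,0,0,0,0.7]],
  ],
)

```text
time: 29.55
eef_pos: [0.4331, 0.3273, 0.2614]
tcp_rot: [0.999, 0.039, 0.001, -0.0]
contact_force: [-0.1, 0.3, 0.1]
opening: 0.848
finger_force: 0.0
```

Request:
send_rows(
  series=[
    [[-1,5,0,0,0,0,0.7],[-0.5,5,0,0,0,0,0.7],[0,5,0,0,0,0,0.7],[0,5,0,0,0,0,0.7],[0,4,0,0,0,0,0.7],[0,0,0,0,0,0,0.7],[0,0,0,0,0,0,0.7]],
  ],
)

```text
time: 30.42
eef_pos: [0.4373, 0.0871, 0.2594]
tcp_rot: [0.999, 0.039, 0.0, -0.0]
contact_force: [-0.4, -0.1, 0.5]
opening: 0.85
finger_force: 0.0
```

```bash
python3 - <<'E'
from h import *
t=snap('top','t12.png');c=snap('wrist','w12.png')
f=lambda i:cv2.cvtColor(i['img'],cv2.COLOR_RGB2BGR)
o=np.zeros((600,800,3),np.uint8);o[:300,:400]=cv2.resize(f(c),(400,300))
o[:,405:795]=cv2.resize(f(t)[85:285,95:225],(390,600),interpolation=cv2.INTER_CUBIC)
s=snap('scene','s12.png');o[305:595,:400]=cv2.resize(f(s)[210:320,210:400],(400,290),interpolation=cv2.INTER_CUBIC)
cv2.imwrite('pics/c12.png',o)
E
```

```text
(no output)
```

View pics/c12.png

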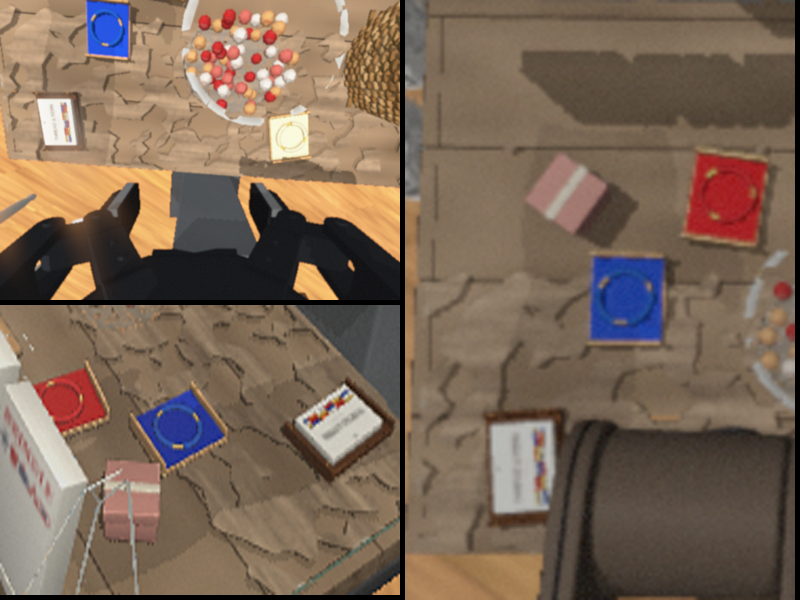

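All three pieces lie flat between their rails: the rings at (729,194) and (628,297), and the card face up at about (523,467). The bystanders haven't moved and the gripper is clear.

```bash
python3 -c "
from plant import ctrl
print(ctrl.sign_off())"
```

```text
the job is handed in; nothing more can be done
None
```

The red bangle, the blue bangle and the bracelet card (face up, rail to rail) were placed in that order, each lying flat and centred on its tray in the last camera views, and the job was handed in at about 30 s.

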